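# Sift the copper washers out of the bolts

### The arm

A 6-joint arm with a two-finger parallel gripper is mounted at the origin on the work surface. World frame = base frame: x ahead of the robot, y to its left, z up, the work surface at z = 0. Lengths are in mm, angles in rad, forces in N, time in s.
With the tool pointing down it reaches from about 225 to 725 mm from the base axis. Payload 3.1 kg.
Tool frame: the origin (TCP) lies between the finger pads; the fingertips stand 14 mm ahead of it and the grasp point (between the pads) lies 5 mm behind it; z points along the fingers, y is the line along which they close (so a half turn about z gives the same grasp; the last joint's range is limited). The gripper opens to 85 mm and grips with 20 to 120 N. Pads are 22 mm wide; open, the fingers measure 114 mm over their backs; the gripper's body (76 mm by 85 mm) begins 54 mm behind the grasp point. The pads swing forward as they close: fully open they stand 13 mm farther back than shut.
Start: joints at [-1.246, 0.048, 0.099, 1.622, 0, 1.443], TCP at [229.664, -472.093, 217.612] pointing down, gripper open.
Joint ranges: [-2.91, 2.91], [-0.99, 1.94], [-1.21, 1.42], [-2.12, 2.29], [-1.49, 1.47], [-3.14, 3.14]. Speed limits (rad/s): [2.79, 2.79, 3.14, 3.14, 3.14, 3.14].

### API

Orientations are given as [roll, pitch, yaw] about the fixed x, y, z axes, in that order (R = Rz(yaw) Ry(pitch) Rx(roll)).
In Python, from workcell import ctrl, cams gives the robot as it stands. The module is installed in compiled form; this text tells all that it offers.
- The arm moves only by the tool jog_arm, never from a script. Its argument "series" is a list of rows, each an object with "xyz": the shift along the tool's x, y, z as a fraction of full scale, a list of three; "turn": the turn, a rotation vector about the tool's x, y, z as a fraction of full scale, a list of three. A call has 1 to 5 rows; each row shifts and turns the commanded pose from where the row before left it, along the tool's axes as they then stand; what a row does not reach is not made up. Full scale, the value 1, is 12 cm for a shift and 0.1 rad for a turn. A row lasts 1/12 s, in which the tool goes at most 41.7 mm and 7.16 degrees, less where a joint would pass 70% of its speed; a pose out of reach is approached as far as the arm can. A call with a number of a shift or a turn outside -1 to 1 is refused whole. A call with a gripper value outside its range is refused whole. "jaw" is the opening, from 0 (shut) to 1 (fully open), set as the call begins (left out, the last holds). The fingers move at their own pace and stop on an object; "newtons" is the grip in N (left out, the last holds). Time passes only in rows, so rows that do not move let the fingers close. It gives the time, the measured TCP pose, the force, the opening and the grip force at its end, in the units of the state.
- ctrl.get_obs(): the state, without advancing time (a new reading comes with each control period).
- cams.snapshot(name): name is "scene" or "top" or "wrist"; returns the picture (400x640x3 uint8, blue, green, red); there is no depth.
- cams.camera_model(name): a dict with "camera_matrix" (3x3 intrinsics, pixels), "R" (3x3) and "t" (3): a world point X has camera coordinates R X + t. Camera axes: x right, y down, z forward; pixel columns grow to the right and rows downward; lengths in mm; the calibration is good to about 2 mm. A picture is of the moment at which its call begins: read the wrist's pose just before it. camera_model takes no time and is no camera call; for the wrist camera it gives the pose at the moment of the call.
- ctrl.finish_job(): hands the job in; it is judged then, once.
Trained networks look in the newest picture that a camera, given by its name, has taken for a name from the list of things; names that differ only in an ending like _2 or _b are one class to them, and where a whole thing is asked for, a point or a joint stands for the part that bears it (a point fixed in the world has none). Each returns a list of dicts, best first, with "p" (0 to 1); they miss things now and then, are a little off and sometimes report something else, mostly with a low value. They report only what shows in the picture. A call takes as long as a camera call.
- cams.boxes_of(camera, query): "at" ([x, y, z] in mm, in the coordinates of the camera as it stood for that picture, good to about 4 mm: the middle of the surface that is visible of it).
The state is a dict: "t": time; "q": joint angles; "joint_vel": joint speeds; "joint_efforts": joint torques, N m; "ee_pos": TCP position; "eef_rot": TCP orientation; "ft_force": force on the tool from outside, world axes, zero at the start; "ft_torque": the same for the moment, N m; "finger_gap": finger opening in mm; "grasp_force": force on a finger pad.
Only numpy, scipy, OpenCV 4.12 (cv2) and the standard library are available. Lean on these libraries where they do the work, as an engineer would, in place of code of your own. Each camera call takes 0.05 s, during which the arm holds its last target. There are 200 camera calls.

### The job

Lift the hand sieve off the oak turntable by its bridge handle without losing anything from it, hold it just above the steel catch tray and shake it side to side, keeping it level, until both copper washers have dropped through its holes into the tray while the two bolts stay in the sieve. Then set the sieve, with both bolts in it, back down on the middle of the turntable and let go. Do not touch the washers or bolts with the gripper, do not drop or tip the sieve, and leave the other things on the shelf where they are.

Things in the scene. Friction and masses are not known exactly. Their poses are not given: they have to be found in the camera images.
- sieve: aluminium hand sieve, an open box 208 mm long (x) by 156 mm wide (y), walls 50 mm high, 4 mm thick; 0.4 to 0.65 kg empty, under 1 kg loaded. Origin: centre of its underside, z up. A bridge handle spans it lengthwise (see sieve_handle). The washers slide when it is accelerated sideways at over about 1.8 to 2.5 m/s2 and drop out when shaken along y; the bolts are too long to fall through
- sieve_handle (a point): centre of the sieve's bridge handle, 120 mm above the sieve's origin: a straight dark wooden bar along the sieve's x, 18 mm wide (y), 22 mm tall, joined to the ends of the sieve by steel straps at x = +-106 mm, free for pinching between them; the loaded sieve balances about this point
- sieve_floor (a point): centre of the sieve's punched floor, on its upper face, 15 mm above the sieve's origin; floor 5 mm thick. Axes as the sieve's. A solid strip 40 mm wide (y -20 to 20 mm) runs along x, the washers start on it. Beside it are rows of 48 mm square holes: y 20 to 68 mm, hole centres x = -62, 0, 62 mm; y -68 to -20 mm, hole centres x = -31, 31 mm
- washer_a: copper washer 32 mm diameter, 5 mm thick, 13 mm bore, starts flat on the sieve's solid strip. Origin: centre of its lower face
- washer_b: second copper washer, the same as washer_a
- bolt: black iron bolt with a square head and a square nut near its tip (both 26 mm across), 130 mm long along its y, lying in the sieve at its -x end, across its width. Origin: under the middle of its length, 13 mm below its axis
- eye_bolt: zinc eye bolt, 128 mm long along its y, eye 56 mm across, 10 mm thick, lying flat in the sieve at its +x end, across its width. Origin: middle of its length, on its underside
- tray: dark steel catch tray fixed to the shelf, open on top, 280 mm (its x) by 270 mm (its y), 45 mm high, walls and floor 4 mm. Origin: centre of its underside, z up. It may stand left or right of the robot's centre line, the turntable on the other side
- turntable: turntable: cast base fixed to the shelf with a round oak platter 300 mm in diameter on it, upper face 50 mm above the shelf; the platter is stiff to turn. Origin: on the shelf, on the platter's axis. The sieve starts on it, near the middle
- scoop: bystander, loose, leave alone: green enamel scoop with a stub handle, 160 mm long
- hammer: bystander, loose, leave alone: hammer lying down
- wrench: bystander, loose, leave alone: steel wrench lying down
- jar: bystander, loose, leave alone: amber glass jar with a dark cap, 70 mm diameter, 90 mm tall
- tin: bystander, loose, leave alone: tin can, 90 mm diameter, 100 mm tall
- carton: bystander, loose, leave alone: cardboard carton 110 x 80 x 60 mm
- chain_spool: bystander, loose, leave alone: wooden spool standing up, 90 mm diameter, 68 mm tall

How it is judged (in metres and radians):
On the way, in this order (a step that is already met when the one before it is completed fails the run):
1. the sieve is held over the tray, clear of its rim, with both washers and both bolts still in it (z of sieve in the frame of tray between 0.05 and 0.2 m and horizontal distance between sieve and tray below 0.08 m and x of washer_a in the frame of sieve between -0.1 and 0.1 m and y of washer_a in the frame of sieve between -0.074 and 0.074 m and z of washer_a in the frame of sieve between 0.008 and 0.07 m and x of washer_b in the frame of sieve between -0.1 and 0.1 m and y of washer_b in the frame of sieve between -0.074 and 0.074 m and z of washer_b in the frame of sieve between 0.008 and 0.07 m and x of bolt in the frame of sieve between -0.1 and 0.1 m and y of bolt in the frame of sieve between -0.074 and 0.074 m and z of bolt in the frame of sieve between 0.008 and 0.07 m and x of eye_bolt in the frame of sieve between -0.1 and 0.1 m and y of eye_bolt in the frame of sieve between -0.074 and 0.074 m and z of eye_bolt in the frame of sieve between 0.008 and 0.07 m), for 0.2 s.
2. both washers lie in the tray while the sieve is still above it with both bolts in it (z of sieve in the frame of tray between 0.05 and 0.2 m and horizontal distance between sieve and tray below 0.13 m and x of washer_a in the frame of tray between -0.136 and 0.136 m and y of washer_a in the frame of tray between -0.131 and 0.131 m and z of washer_a in the frame of tray between -0.005 and 0.035 m and x of washer_b in the frame of tray between -0.136 and 0.136 m and y of washer_b in the frame of tray between -0.131 and 0.131 m and z of washer_b in the frame of tray between -0.005 and 0.035 m and x of bolt in the frame of sieve between -0.1 and 0.1 m and y of bolt in the frame of sieve between -0.074 and 0.074 m and z of bolt in the frame of sieve between 0.008 and 0.07 m and x of eye_bolt in the frame of sieve between -0.1 and 0.1 m and y of eye_bolt in the frame of sieve between -0.074 and 0.074 m and z of eye_bolt in the frame of sieve between 0.008 and 0.07 m), for 0.2 s.
At the end, for the whole second after the job is handed in: Both washers lie in the tray; both bolts lie in the sieve; the sieve stands upright on the turntable, its centre within 30 mm of the turntable's axis, at rest and released (x of washer_a in the frame of tray between -0.136 and 0.136 m and y of washer_a in the frame of tray between -0.131 and 0.131 m and z of washer_a in the frame of tray between -0.005 and 0.035 m and x of washer_b in the frame of tray between -0.136 and 0.136 m and y of washer_b in the frame of tray between -0.131 and 0.131 m and z of washer_b in the frame of tray between -0.005 and 0.035 m and x of bolt in the frame of sieve between -0.1 and 0.1 m and y of bolt in the frame of sieve between -0.074 and 0.074 m and z of bolt in the frame of sieve between 0.008 and 0.07 m and x of eye_bolt in the frame of sieve between -0.1 and 0.1 m and y of eye_bolt in the frame of sieve between -0.074 and 0.074 m and z of eye_bolt in the frame of sieve between 0.008 and 0.07 m and horizontal distance between sieve and turntable below 0.03 m and z of sieve in the frame of turntable between 0.044 and 0.056 m and angle between sieve's own z axis and vertical below 0.06 rad and linear speed of sieve below 0.02 m/s and linear speed of each of washer_a, washer_b, bolt, eye_bolt below 0.03 m/s and contact force between the fingers and sieve below 0.1 N); the robot touches nothing.
It fails at once if the sieve is tipped by more than 20 degrees (angle between sieve's own z axis and vertical above 0.35 rad).
It fails at once if the sieve is let go while more than 12 mm above the turntable's surface (contact force between the fingers and sieve below 0.1 N and z of sieve in the frame of turntable above 0.062 m).
It fails at once if the gripper touches a washer or a bolt (contact force between the fingers and washer_a above 0.5 N or contact force between the fingers and washer_b above 0.5 N or contact force between the fingers and bolt above 0.5 N or contact force between the fingers and eye_bolt above 0.5 N).
It fails at once if a bystander is moved by more than 30 mm (distance of any of scoop, hammer, wrench, jar, tin, carton, chain_spool from where it was at the start of the episode above 0.03 m).
It also fails if it takes over 58 s, if anything falls off the work surface, if the arm or the gripper's body presses on something with over 40 N, if the wrist force passes 120 N, or if a joint passes its speed limit or range.

## Working session

There is one attempt and no reset: what is moved stays moved. The work goes in short steps, Python scripts to look and compute and a tool call to move; the robot and the scene stay as the last step left them, time stands still between calls to the robot, and variables do not carry over. Pictures are saved under pics/ and viewed, at most 10 in all, crops included, and the job is handed in when it is done.

Besides the shell and the picture viewer there is one more tool, called after "Call:" as name(argument=value, ...), one argument or row to a line, values as JSON. jog_arm: Moves the arm, as the interface text tells. Its arguments: {"type":"object","properties":{"series":{"type":"array"},"jaw":{"type":"number"},"newtons":{"type":"number"}},"required":["series"]}

```bash
mkdir -p pics; cat > h.py <<'E'
import numpy as np,cv2
from workcell import ctrl,cams
def world(cam,p):
    m=cams.camera_model(cam);R=np.array(m["R"]);t=np.array(m["t"]).ravel()
    return R.T@(np.array(p)-t)
def look(cam,names):
    for n in names:
        for d in cams.boxes_of(cam,n)[:2]:
            print(cam,n,round(d["p"],2),world(cam,d["at"]).round(0))
def plane(cam,uv,z):
    m=cams.camera_model(cam);R=np.array(m["R"]);t=np.array(m["t"]).ravel();K=np.array(m["camera_matrix"])
    d=R.T@np.linalg.inv(K)@np.array([uv[0],uv[1],1.]);c=-R.T@t
    return c+d*(z-c[2])/d[2]
E
python3 - <<'E'
from h import *
o=ctrl.get_obs();print(o)
im=cams.snapshot("top");cv2.imwrite("pics/top.png",im)
look("top",["sieve","sieve_handle","tray","turntable","washer_a","bolt","eye_bolt","jar","tin","carton","chain_spool","scoop","hammer","wrench"])
im=cams.snapshot("scene");cv2.imwrite("pics/scene.png",im)
E
```

```text
{'t': 0.0, 'q': array([-1.24578469e+00,  4.87472780e-02,  9.75643675e-02,  1.62200324e+00,
       -4.10428814e-05,  1.44298246e+00]), 'joint_vel': array([-1.26095756e-03,  1.98122221e-03,  9.98739262e-04,  4.82702929e-05,
       -7.42407926e-04,  1.23386555e-03]), 'joint_efforts': array([ 9.98120754e-06, -3.38783169e+01,  3.20015287e+01,  2.02278217e-02,
       -3.57816884e-05,  4.51859691e-06]), 'ee_pos': array([ 229.44977942, -471.47372794,  216.40223791]), 'eef_rot': array([-3.13921709e+00, -2.63913980e-04,  4.52825235e-01]), 'ft_force': array([-0.09448056,  0.67281985,  0.16817758]), 'ft_torque': array([ 0.07299504, -0.016145  , -0.01589934]), 'grasp_force': 0.0, 'finger_gap': 85.40325647625801}
top sieve 0.62 [507. 207.  73.]
top sieve_handle 0.72 [503. 206.  75.]
top tray 0.75 [ 489. -214.    4.]
top tray 0.2 [489. 243.  52.]
top turntable 0.73 [490. 245.  50.]
top turntable 0.62 [ 656. -404.   10.]
top washer_a 0.45 [514. 208.  68.]
top bolt 0.58 [430. 198.  81.]
top eye_bolt 0.71 [572. 253.  78.]
top eye_bolt 0.57 [768. 169.  65.]
top jar 0.96 [380.  -3.  87.]
top tin 0.69 [772.   5. 100.]
top tin 0.58 [503. 207.  72.]
top carton 0.8 [767. 170.  59.]
top chain_spool 0.68 [ 773. -137.   71.]
top scoop 0.95 [575. 536.   1.]
top hammer 0.81 [ 527. -514.   22.]
top wrench 0.62 [ 655. -405.    7.]
```

View pics/top.png

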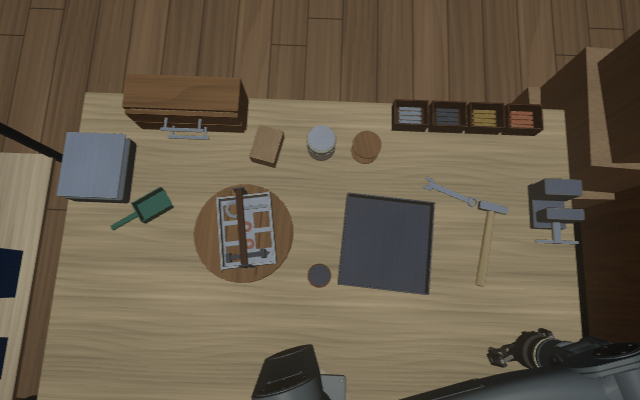

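View pics/scene.png

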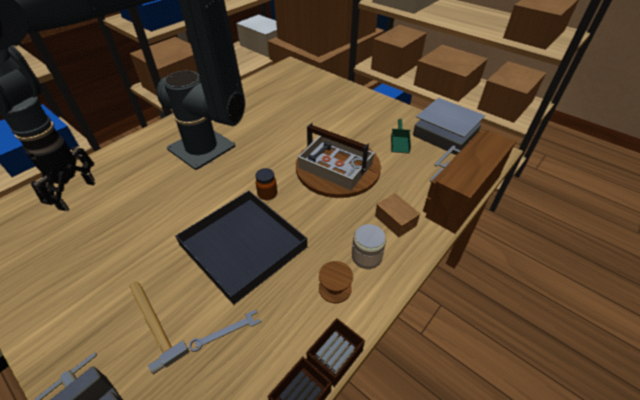

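The top view shows the sieve on the turntable (platter centre about (244,233)), with the handle running from (240,190) to (243,266). Tray corners are about (347,194), (434,203), (429,294) and (338,284). The jar stands between them at (319,275).

```bash
python3 - <<'E'
from h import *
for n,u,z in [("hA",(240,190),181),("hB",(243,266),181),("c1",(217,197),100),("c2",(270,192),100),("c3",(276,264),100),("c4",(222,270),100),("t1",(347,194),45),("t2",(434,203),45),("t3",(429,294),45),("t4",(338,284),45),("tt L",(194,233),50),("ttR",(293,233),50),("ttT",(244,184),50),("ttB",(244,282),50)]:
    print(n,plane("top",u,z).round(0))
E
```

```text
hA [599. 219. 181.]
hB [392. 196. 181.]
c1 [592. 301. 100.]
c2 [614. 146. 100.]
c3 [404. 116. 100.]
c4 [382. 268. 100.]
t1 [628. -85.  45.]
t2 [ 611. -353.   45.]
t3 [ 337. -334.   45.]
t4 [356. -65.  45.]
tt L [489. 373.  50.]
ttR [501.  75.  50.]
ttT [646. 233.  50.]
ttB [351. 212.  50.]
```

Call:
jog_arm(
  series=[
    {"xyz":[0,0,-0.15],"turn":[0,0,-1]},
    {"xyz":[0,0,-0.15],"turn":[0,0,-1]},
    {"xyz":[0,0,-0.15],"turn":[0,0,-1]},
    {"xyz":[0,0,-0.15],"turn":[0,0,-1]},
    {"xyz":[0,0,-0.15],"turn":[0,0,-1]},
  ],
  jaw=1,
)

```text
t: 1.22
ee_pos: [229.6, -472.0, 308.5]
eef_rot: [3.142, 0.0, 0.958]
ft_force: [-0.0, 0.1, 1.1]
finger_gap: 85.0
grasp_force: 0.0
```

Call:
jog_arm(
  series=[
    {"xyz":[0,0,0],"turn":[0,0,-1]},
    {"xyz":[0,0,0],"turn":[0,0,-1]},
    {"xyz":[0,0,0],"turn":[0,0,-1]},
    {"xyz":[0,0,0],"turn":[0,0,-1]},
    {"xyz":[0,0,0],"turn":[0,0,-1]},
  ],
)

```text
t: 1.63
ee_pos: [229.7, -472.1, 307.7]
eef_rot: [3.142, 0.0, 1.458]
ft_force: [-0.2, 0.1, 0.2]
finger_gap: 85.3
grasp_force: 0.0
```

Call:
jog_arm(
  series=[
    {"xyz":[0,0,0],"turn":[0,0,-1]},
    {"xyz":[0,0,0],"turn":[0,0,-1]},
    {"xyz":[0,0,0],"turn":[0,0,-1]},
    {"xyz":[0,0,0],"turn":[0,0,-1]},
    {"xyz":[0,0,0],"turn":[0,0,-1]},
  ],
)

```text
t: 2.05
ee_pos: [229.7, -472.1, 307.7]
eef_rot: [3.142, 0.0, 1.958]
ft_force: [0.5, 0.2, -0.0]
finger_gap: 85.4
grasp_force: 0.0
```

Call:
jog_arm(
  series=[
    {"xyz":[0,0,0],"turn":[0,0,-1]},
    {"xyz":[0,0,0],"turn":[0,0,-1]},
    {"xyz":[0,0,0],"turn":[0,0,-1]},
    {"xyz":[0,0,0],"turn":[0,0,-1]},
    {"xyz":[0,0,0],"turn":[0,0,-1]},
  ],
)

```text
t: 2.47
ee_pos: [229.7, -472.1, 307.6]
eef_rot: [-3.142, 0.0, 2.458]
ft_force: [0.2, 0.0, -0.0]
finger_gap: 85.2
grasp_force: 0.0
```

Call:
jog_arm(
  series=[
    {"xyz":[0,0,0],"turn":[0,0,-1]},
    {"xyz":[0,0,0],"turn":[0,0,-1]},
    {"xyz":[0,0,0],"turn":[0,0,-1]},
    {"xyz":[0,0,0],"turn":[0,0,-1]},
    {"xyz":[0,0,0],"turn":[0,0,-1]},
  ],
)

```text
t: 2.88
ee_pos: [229.7, -472.1, 307.7]
eef_rot: [-3.142, 0.0, 2.958]
ft_force: [0.3, 0.1, 0.6]
finger_gap: 85.8
grasp_force: 0.0
```

Call:
jog_arm(
  series=[
    {"xyz":[0,0,0],"turn":[0,0,-1]},
    {"xyz":[0,0,0],"turn":[0,0,-1]},
    {"xyz":[0,0,0],"turn":[0,0,-1]},
  ],
)

```text
t: 3.13
ee_pos: [229.7, -472.1, 307.7]
eef_rot: [-3.141, 0.0, -3.025]
ft_force: [0.3, -0.1, 0.3]
finger_gap: 85.3
grasp_force: 0.0
```

Call:
jog_arm(
  series=[
    {"xyz":[-0.143,0.268,0],"turn":[0,0,0]},
    {"xyz":[-0.143,0.268,0],"turn":[0,0,0]},
    {"xyz":[-0.143,0.268,0],"turn":[0,0,0]},
    {"xyz":[-0.143,0.268,0],"turn":[0,0,0]},
    {"xyz":[-0.143,0.268,0],"turn":[0,0,0]},
  ],
)

```text
t: 3.55
ee_pos: [297.3, -301.3, 307.6]
eef_rot: [-3.141, 0.0, -3.031]
ft_force: [0.2, 0.9, -0.3]
finger_gap: 85.3
grasp_force: 0.0
```

Call:
jog_arm(
  series=[
    {"xyz":[-0.143,0.268,0],"turn":[0,0,0]},
    {"xyz":[-0.143,0.268,0],"turn":[0,0,0]},
    {"xyz":[-0.143,0.268,0],"turn":[0,0,0]},
    {"xyz":[-0.143,0.268,0],"turn":[0,0,0]},
    {"xyz":[-0.143,0.268,0],"turn":[0,0,0]},
  ],
)

```text
t: 3.97
ee_pos: [364.8, -131.8, 307.9]
eef_rot: [-3.141, 0.001, -3.031]
ft_force: [1.1, -0.2, 0.2]
finger_gap: 85.5
grasp_force: 0.0
```

Call:
jog_arm(
  series=[
    {"xyz":[-0.143,0.268,0],"turn":[0,0,0]},
    {"xyz":[-0.143,0.268,0],"turn":[0,0,0]},
    {"xyz":[-0.143,0.268,0],"turn":[0,0,0]},
    {"xyz":[-0.143,0.268,0],"turn":[0,0,0]},
    {"xyz":[-0.143,0.268,0],"turn":[0,0,0]},
  ],
)

```text
t: 4.38
ee_pos: [432.3, 37.8, 307.9]
eef_rot: [-3.141, 0.001, -3.03]
ft_force: [-0.1, -0.5, 0.4]
finger_gap: 85.4
grasp_force: 0.0
```

Call:
jog_arm(
  series=[
    {"xyz":[-0.143,0.268,0],"turn":[0,0,0]},
    {"xyz":[-0.143,0.268,0],"turn":[0,0,0]},
    {"xyz":[-0.143,0.268,0],"turn":[0,0,0]},
    {"xyz":[-0.143,0.268,0],"turn":[0,0,0]},
    {"xyz":[0,0,0],"turn":[0,0,0]},
  ],
)

```text
t: 4.8
ee_pos: [487.1, 176.7, 305.5]
eef_rot: [3.139, -0.001, -3.024]
ft_force: [-0.7, -0.6, -0.2]
finger_gap: 85.5
grasp_force: 0.0
```

```bash
python3 - <<'E'
from h import *
o=ctrl.get_obs();print(o["ee_pos"],o["eef_rot"])
im=cams.snapshot("wrist");cv2.imwrite("pics/w1.png",im)
look("wrist",["sieve_handle","sieve_floor","washer_a","bolt","eye_bolt"])
E
```

```text
[487.14981886 176.70735641 305.4755564 ] [ 3.13873528e+00 -1.33440292e-03 -3.02437954e+00]
wrist sieve_handle 0.69 [499. 204.  88.]
wrist sieve_floor 0.89 [496. 200.  90.]
wrist sieve_floor 0.31 [473. 240.  53.]
wrist washer_a 0.73 [511. 194.  74.]
wrist washer_a 0.49 [459. 194.  71.]
wrist bolt 0.35 [381.  -1.  96.]
wrist eye_bolt 0.92 [570. 241.  77.]
wrist eye_bolt 0.72 [ 482. -165.    7.]
```

View pics/w1.png

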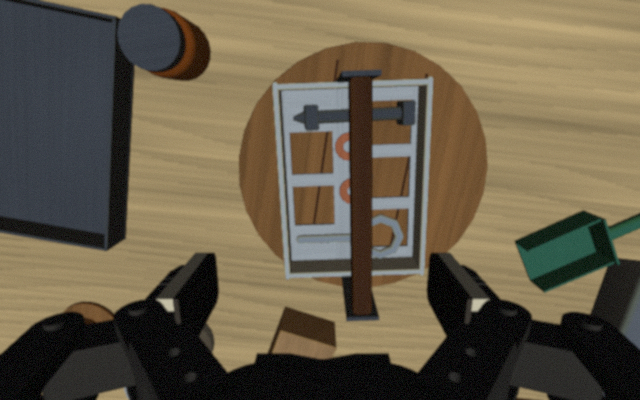

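The wrist view shows the handle bar along column 361 (rows 78 to 305), with the rim corners at (275,84), (432,80), (424,274) and (288,277). Both washers are on the strip beside the handle.

```bash
python3 - <<'E'
from h import *
f=lambda u,z:plane("wrist",u,z)
a,b=f((360.5,78),181),f((361.5,305),181)
print("handle",a.round(),b.round(),(a+b)/2,np.arctan2(*(b-a)[1::-1]))
c=[f(u,100) for u in [(275,84),(432,80),(426,274),(288,277)]]
print(np.round(c),np.mean(c,0),np.arctan2(*(c[3]-c[0])[1::-1]),np.arctan2(*(c[2]-c[1])[1::-1]))
print("platter",[f(u,50).round() for u in [(239,163),(487,163),(363,41),(363,287)]])
E
```

```text
handle [398. 190. 181.] [592. 218. 181.] [494.64949585 203.77922164 181.        ] 0.14340197769406668
[[406. 114. 100.]
 [385. 268. 100.]
 [593. 301. 100.]
 [615. 145. 100.]] [499.90482874 207.04945758 100.        ] 0.14516403088411664 0.15996332375448813
platter [array([498.,  72.,  50.]), array([466., 365.,  50.]), array([349., 200.,  50.]), array([645., 242.,  50.])]
```

Call:
jog_arm(
  series=[
    {"xyz":[-0.127,0.225,0],"turn":[0,0,-0.3]},
    {"xyz":[0,0,0.25],"turn":[0,0,0]},
    {"xyz":[0,0,0.25],"turn":[0,0,0]},
    {"xyz":[0,0,0.25],"turn":[0,0,0]},
    {"xyz":[0,0,0],"turn":[0,0,0]},
  ],
)

```text
t: 5.52
ee_pos: [492.7, 197.3, 208.7]
eef_rot: [-3.14, -0.016, -3.002]
ft_force: [-0.7, -0.4, -1.7]
finger_gap: 85.7
grasp_force: 0.0
```

```bash
python3 - <<'E'
from h import *
o=ctrl.get_obs();print(o["ee_pos"],o["eef_rot"],o["q"])
im=cams.snapshot("wrist");cv2.imwrite("pics/w2.png",im)
m=cams.camera_model("wrist");R=np.array(m["R"]);t=np.array(m["t"]).ravel();K=np.array(m["camera_matrix"])
for X in [(498,206,181)]+[(498+s*80*np.cos(.145),206+s*80*np.sin(.145),181) for s in (-1,1)]:
    p=K@(R@np.array(X)+t);print(p[:2]/p[2])
E
```

```text
[492.69828089 197.33536117 208.71660126] [-3.1395427  -0.01629934 -3.00226373] [ 2.54669814e-01  7.99209984e-02  1.14875605e-01  1.62217788e+00
 -1.60607668e-04  1.15325499e-01]
[335.86116685 233.91676233]
[336.58386109  86.73677438]
[335.27152068 354.00090213]
```

View pics/w2.png

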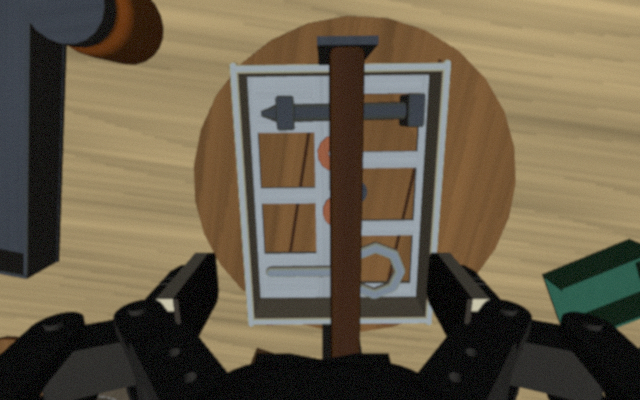

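The handle's centre line is at column ~347, 27 px right of the finger mid-plane (~320). I'll let the arm settle and re-read.

Call:
jog_arm(
  series=[
    {"xyz":[0,0,0],"turn":[0,0,0]},
    {"xyz":[0,0,0],"turn":[0,0,0]},
  ],
)

```text
t: 5.73
ee_pos: [499.7, 199.7, 221.3]
eef_rot: [3.141, 0.006, -3.001]
ft_force: [-0.4, -0.4, 0.3]
finger_gap: 85.2
grasp_force: 0.0
```

```bash
python3 - <<'E'
from h import *
for X in [(381,197),(498,206)]: pass
o=ctrl.get_obs();print(o["ee_pos"],o["eef_rot"],o["joint_vel"].round(3))
im=cams.snapshot("wrist");print(plane("wrist",(348,86),181),plane("wrist",(345,350),181))
r=im[200].astype(int);g=r.sum(1);print(g[300:400:2])
r=im[90].astype(int);g=r.sum(1);print(g[300:400:2])
E
```

```text
[499.67958003 199.68766269 221.27212144] [ 3.14093006  0.00586138 -3.00145821] [ 0.005 -0.002  0.027 -0.003 -0.     0.   ]
[423.34176457 202.77376768 181.        ] [587.48699876 227.35225793 181.        ]
[253 245 233 251 238 239 267 411 476 489 416 300 298 255 104 119 127 106
 117 141 127 130 117  95 117 125 114 129 129 232 240 255 239 235 250 249
 252 254 259 258 251 255 255 268 254 255 248 255 247 147]
[371 356 357 375 369 372 361 360 348 338 349 357 339 238 123 127 121 134
 123 130 129 125 128 119 105 136 129 116 118 107 154 189 168 180 176 175
 174 171 171 184 190 185 185 166 163 178 175 172 169 169]
```

```bash
python3 - <<'E'
from h import *
o=ctrl.get_obs();print(o["ee_pos"],o["eef_rot"])
a,b=plane("wrist",(343.5,90),181),plane("wrist",(342.5,200),181);d=(b-a)[:2]
print(a,b,np.arctan2(d[1],d[0]))
y=o["eef_rot"][2];yt=np.array([np.sin(y),-np.cos(y)])
print([(p[:2]-o["ee_pos"][:2])@yt for p in (a,b)])
E
```

```text
[500.03994382 199.91011744 221.66570262] [ 3.14081866  0.00687528 -3.00124386]
[425.68681391 200.72043139 181.        ] [486.056488   209.69513149 181.        ] 0.14758151669013891
[np.float64(11.203493367491003), np.float64(11.644925102951115)]
```

Call:
jog_arm(
  series=[
    {"xyz":[0,0.096,0],"turn":[0,0,0]},
    {"xyz":[0,0,0.15],"turn":[0,0,0]},
    {"xyz":[0,0,0.1],"turn":[0,0,0]},
    {"xyz":[0,0,0.1],"turn":[0,0,0]},
    {"xyz":[0,0,0.05],"turn":[0,0,0]},
  ],
)

```text
t: 6.2
ee_pos: [496.5, 212.0, 169.3]
eef_rot: [3.141, 0.0, -3.0]
ft_force: [-1.0, 0.2, -0.7]
finger_gap: 85.3
grasp_force: 0.0
```

Call:
jog_arm(
  series=[
    {"xyz":[0,0,0],"turn":[0,0,0]},
    {"xyz":[0,0,0],"turn":[0,0,0]},
    {"xyz":[0,0,0],"turn":[0,0,0]},
    {"xyz":[0,0,0],"turn":[0,0,0]},
    {"xyz":[0,0,0],"turn":[0,0,0]},
  ],
)

```text
t: 6.62
ee_pos: [496.9, 211.4, 170.5]
eef_rot: [3.141, 0.002, -3.001]
ft_force: [-0.1, 0.8, -0.5]
finger_gap: 85.3
grasp_force: 0.0
```

Call:
jog_arm(
  series=[
    {"xyz":[0,0,0.045],"turn":[0,0,0]},
    {"xyz":[0,0,0],"turn":[0,0,0]},
  ],
)

```text
t: 6.78
ee_pos: [496.2, 211.2, 163.5]
eef_rot: [-3.142, -0.001, -3.001]
ft_force: [-0.3, -0.3, -1.0]
finger_gap: 85.7
grasp_force: 0.0
```

Call:
jog_arm(
  series=[
    {"xyz":[0,0,0],"turn":[0,0,0]},
    {"xyz":[0,0,0],"turn":[0,0,0]},
    {"xyz":[0,0,0],"turn":[0,0,0]},
    {"xyz":[0,0,0],"turn":[0,0,0]},
    {"xyz":[0,0,0],"turn":[0,0,0]},
  ],
  jaw=0,
  newtons=100,
)

```text
t: 7.2
ee_pos: [496.5, 211.3, 164.3]
eef_rot: [3.142, 0.0, -3.0]
ft_force: [-0.4, 0.7, 0.2]
finger_gap: 25.6
grasp_force: 0.0
```

Call:
jog_arm(
  series=[
    {"xyz":[0,0,0],"turn":[0,0,0]},
    {"xyz":[0,0,0],"turn":[0,0,0]},
    {"xyz":[0,0,0],"turn":[0,0,0]},
    {"xyz":[0,0,0],"turn":[0,0,0]},
    {"xyz":[0,0,0],"turn":[0,0,0]},
  ],
)

```text
t: 7.62
ee_pos: [496.5, 211.3, 164.8]
eef_rot: [-3.142, 0.001, -3.0]
ft_force: [-2.2, -0.2, 2.4]
finger_gap: 12.7
grasp_force: 98.3
```

Call:
jog_arm(
  series=[
    {"xyz":[0,0,-0.04],"turn":[0,0,0]},
    {"xyz":[0,0,-0.08],"turn":[0,0,0]},
    {"xyz":[0,0,-0.1],"turn":[0,0,0]},
    {"xyz":[0,0,-0.1],"turn":[0,0,0]},
    {"xyz":[0,0,-0.1],"turn":[0,0,0]},
  ],
  newtons=120,
)

```text
t: 8.03
ee_pos: [495.9, 211.2, 214.4]
eef_rot: [-3.141, -0.002, -3.0]
ft_force: [0.4, -0.2, -8.7]
finger_gap: 11.4
grasp_force: 118.0
```

Call:
jog_arm(
  series=[
    {"xyz":[0,0,-0.1],"turn":[0,0,0]},
    {"xyz":[0,0,-0.1],"turn":[0,0,0]},
    {"xyz":[0,0,-0.08],"turn":[0,0,0]},
    {"xyz":[0,0,-0.04],"turn":[0,0,0]},
    {"xyz":[0,0,0],"turn":[0,0,0]},
  ],
)

```text
t: 8.45
ee_pos: [497.1, 211.5, 254.5]
eef_rot: [3.141, 0.002, -3.0]
ft_force: [1.0, -0.3, -8.0]
finger_gap: 11.6
grasp_force: 118.1
```

```bash
python3 - <<'E'
from h import *
o=ctrl.get_obs();print(o["ee_pos"],o["eef_rot"],o["ft_force"],o["ft_torque"],o["finger_gap"])
im=cams.snapshot("wrist");im2=cams.snapshot("scene")
cv2.imwrite("pics/w3.png",np.hstack([im[:,150:550],cv2.resize(im2[80:280,200:400],(400,400))]))
look("wrist",["washer_a","bolt","eye_bolt"])
E
```

```text
[497.12281707 211.49319748 254.45834674] [ 3.14124125e+00  2.26302824e-03 -3.00042209e+00] [ 1.02586109 -0.31126875 -7.95033576] [-0.00707086 -0.06091794  0.01727881] 11.634693834376458
wrist washer_a 0.73 [565. 529.   7.]
wrist washer_a 0.42 [743. -14.  11.]
wrist bolt 0.7 [425. 220. 165.]
wrist eye_bolt 0.82 [553. 262. 162.]
```

View pics/w3.png

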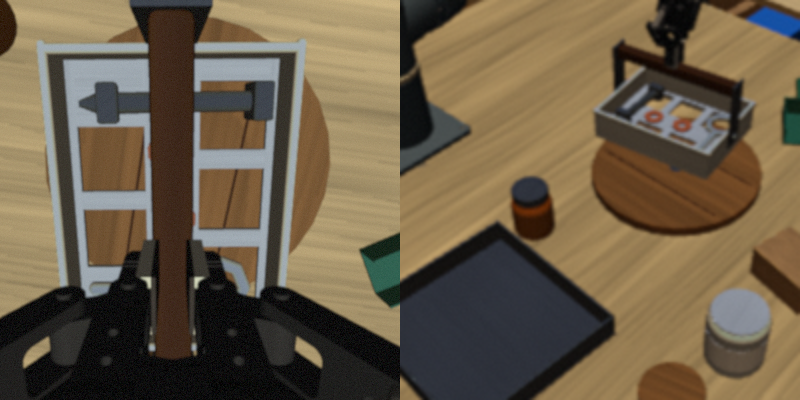

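The sieve hangs level and everything is still in it. Moving smoothly over the tray.

Call:
jog_arm(
  series=[
    {"xyz":[0.004,-0.024,0],"turn":[0,0,0]},
    {"xyz":[0.008,-0.048,0],"turn":[0,0,0]},
    {"xyz":[0.012,-0.072,0],"turn":[0,0,0]},
    {"xyz":[0.016,-0.096,0],"turn":[0,0,0]},
    {"xyz":[0.02,-0.12,0],"turn":[0,0,0]},
  ],
)

```text
t: 9.12
ee_pos: [495.2, 166.5, 252.9]
eef_rot: [-3.141, -0.0, -3.0]
ft_force: [0.3, -0.2, -7.0]
finger_gap: 11.6
grasp_force: 118.0
```

Call:
jog_arm(
  series=[
    {"xyz":[0.024,-0.144,0],"turn":[0,0,0]},
    {"xyz":[0.028,-0.168,0],"turn":[0,0,0]},
    {"xyz":[0.033,-0.192,0],"turn":[0,0,0]},
    {"xyz":[0.033,-0.192,0],"turn":[0,0,0]},
    {"xyz":[0.033,-0.192,0],"turn":[0,0,0]},
  ],
)

```text
t: 9.53
ee_pos: [491.9, 57.2, 253.2]
eef_rot: [-3.141, 0.0, -3.001]
ft_force: [0.8, 0.0, -7.3]
finger_gap: 11.8
grasp_force: 118.0
```

Call:
jog_arm(
  series=[
    {"xyz":[0.033,-0.192,0],"turn":[0,0,0]},
    {"xyz":[0.033,-0.192,0],"turn":[0,0,0]},
    {"xyz":[0.033,-0.192,0],"turn":[0,0,0]},
    {"xyz":[0.033,-0.192,0],"turn":[0,0,0]},
    {"xyz":[0.033,-0.192,0],"turn":[0,0,0]},
  ],
)

```text
t: 9.95
ee_pos: [488.2, -59.7, 253.3]
eef_rot: [-3.141, 0.0, -3.001]
ft_force: [1.0, 0.1, -7.6]
finger_gap: 11.2
grasp_force: 118.0
```

Call:
jog_arm(
  series=[
    {"xyz":[0.033,-0.192,0],"turn":[0,0,0]},
    {"xyz":[0.033,-0.192,0],"turn":[0,0,0]},
    {"xyz":[0.033,-0.192,0],"turn":[0,0,0]},
    {"xyz":[0.028,-0.168,0],"turn":[0,0,0]},
    {"xyz":[0.024,-0.144,0],"turn":[0,0,0]},
  ],
)

```text
t: 10.37
ee_pos: [485.0, -168.2, 253.2]
eef_rot: [-3.14, -0.0, -3.002]
ft_force: [0.2, -0.1, -7.7]
finger_gap: 11.4
grasp_force: 118.0
```

Call:
jog_arm(
  series=[
    {"xyz":[0.02,-0.12,0],"turn":[0,0,0]},
    {"xyz":[0.016,-0.096,0],"turn":[0,0,0]},
    {"xyz":[0.012,-0.072,0],"turn":[0,0,0]},
    {"xyz":[0.008,-0.048,0],"turn":[0,0,0]},
    {"xyz":[0.004,-0.024,0],"turn":[0,0,0]},
  ],
)

```text
t: 10.78
ee_pos: [484.8, -210.1, 253.0]
eef_rot: [-3.142, -0.0, -3.001]
ft_force: [0.4, 0.1, -7.9]
finger_gap: 11.2
grasp_force: 118.0
```

Call:
jog_arm(
  series=[
    {"xyz":[0,0,0.03],"turn":[0,0,0]},
    {"xyz":[0,0,0.07],"turn":[0,0,0]},
    {"xyz":[0,0,0.1],"turn":[0,0,0]},
    {"xyz":[0,0,0.1],"turn":[0,0,0]},
    {"xyz":[0,0,0.05],"turn":[0,0,0]},
  ],
)

```text
t: 11.2
ee_pos: [484.3, -207.7, 208.4]
eef_rot: [3.139, -0.003, -2.999]
ft_force: [-0.2, 0.0, -8.9]
finger_gap: 11.4
grasp_force: 118.0
```

```bash
python3 - <<'E'
from h import *
o=ctrl.get_obs();print(o["ee_pos"],o["eef_rot"],o["q"],o["finger_gap"])
im=cams.snapshot("top")
look("top",["washer_a","tray","sieve","bolt","eye_bolt"])
cv2.imwrite("pics/t2.png",cv2.resize(im[170:310,310:460],(600,560)))
E
```

```text
[ 484.26760445 -207.69206092  208.43147631] [ 3.13894204e+00 -2.54365308e-03 -2.99896297e+00] [-5.32758881e-01  5.51002356e-02  8.83078769e-02  1.60764636e+00
  4.78422957e-04 -6.75386069e-01] 11.418628415031595
top washer_a 0.53 [ 558. -167.  120.]
top tray 0.6 [ 490. -121.    3.]
top sieve 0.71 [ 550. -186.  113.]
top eye_bolt 0.54 [ 556. -168.  123.]
```

View pics/t2.png

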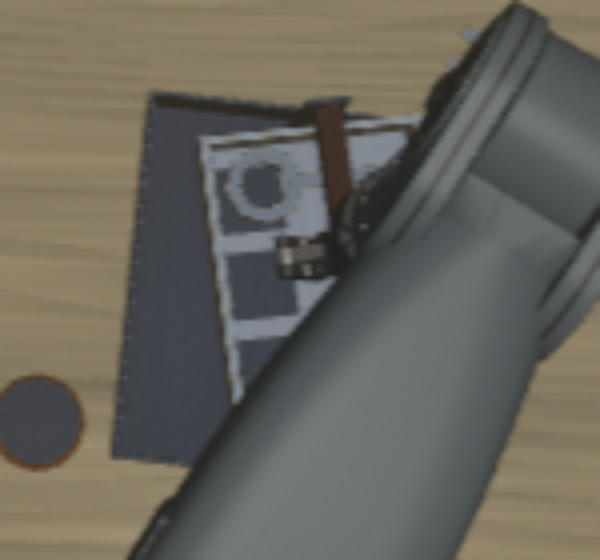

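The sieve is held over the tray with about 48 mm of clearance. I'll lower it a little, then start shaking along its y.

Call:
jog_arm(
  series=[
    {"xyz":[0,0,0.05],"turn":[0,0,0]},
    {"xyz":[0,0,0.1],"turn":[0,0,0]},
    {"xyz":[0,0,0.05],"turn":[0,0,0]},
    {"xyz":[0,0,0],"turn":[0,0,0]},
    {"xyz":[0,0,0],"turn":[0,0,0]},
  ],
)

```text
t: 11.92
ee_pos: [484.5, -209.0, 186.4]
eef_rot: [3.141, -0.001, -3.0]
ft_force: [0.4, -0.3, -7.2]
finger_gap: 11.7
grasp_force: 118.2
```

Call:
jog_arm(
  series=[
    {"xyz":[0,0.2,0],"turn":[0,0,0]},
    {"xyz":[0,-0.2,0],"turn":[0,0,0]},
    {"xyz":[0,-0.2,0],"turn":[0,0,0]},
    {"xyz":[0,0.2,0],"turn":[0,0,0]},
    {"xyz":[0,0.2,0],"turn":[0,0,0]},
  ],
)

```text
t: 12.33
ee_pos: [482.5, -188.1, 187.3]
eef_rot: [-3.139, 0.001, -3.005]
ft_force: [-0.4, 2.9, -7.3]
finger_gap: 11.8
grasp_force: 119.0
```

Call:
jog_arm(
  series=[
    {"xyz":[0,-0.2,0],"turn":[0,0,0]},
    {"xyz":[0,-0.2,0],"turn":[0,0,0]},
    {"xyz":[0,0.2,0],"turn":[0,0,0]},
    {"xyz":[0,0,0],"turn":[0,0,0]},
    {"xyz":[0,0,0],"turn":[0,0,0]},
  ],
)

```text
t: 12.75
ee_pos: [485.1, -208.4, 187.6]
eef_rot: [3.14, 0.001, -2.999]
ft_force: [0.1, 0.2, -7.1]
finger_gap: 11.3
grasp_force: 120.1
```

```bash
python3 - <<'E'
from h import *
o=ctrl.get_obs();print(o["ee_pos"],o["eef_rot"],o["ft_force"],o["finger_gap"])
a=cams.snapshot("wrist");look("wrist",["washer_a"]);b=cams.snapshot("scene");look("scene",["washer_a"])
cv2.imwrite("pics/s1.png",np.hstack([a[:,150:550],cv2.resize(b[140:300,160:320],(400,400))]))
E
```

```text
[ 485.12329788 -208.38959037  187.60280474] [ 3.14023166e+00  7.18114992e-04 -2.99930808e+00] [ 0.06763385  0.17114655 -7.11508466] 11.330334136562001
wrist washer_a 0.96 [ 431. -162.   79.]
wrist washer_a 0.55 [ 441. -218.  124.]
scene washer_a 0.64 [ 481. -205.   12.]
```

View pics/s1.png

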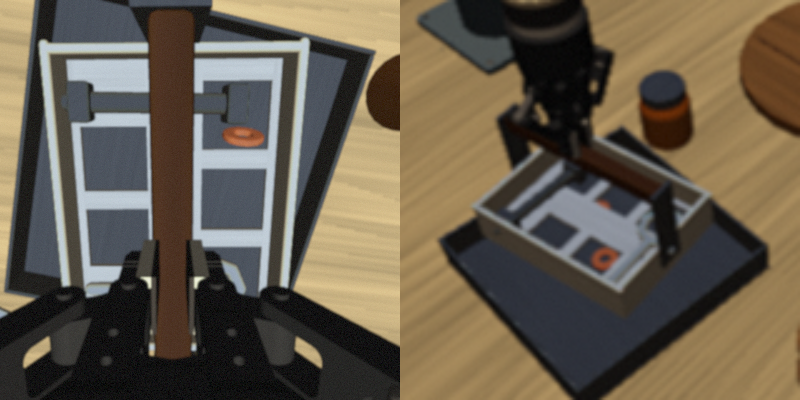

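One washer appears in the tray, seen through a hole at right-pane (605,258). The other is leaning in a hole at left-pane (242,137). More shaking.

Call:
jog_arm(
  series=[
    {"xyz":[0,-0.2,0],"turn":[0,0,0]},
    {"xyz":[0,0.2,0],"turn":[0,0,0]},
    {"xyz":[0,0.2,0],"turn":[0,0,0]},
    {"xyz":[0,-0.2,0],"turn":[0,0,0]},
    {"xyz":[0,-0.2,0],"turn":[0,0,0]},
  ],
)

```text
t: 13.37
ee_pos: [488.0, -230.5, 186.7]
eef_rot: [3.139, -0.001, -2.996]
ft_force: [1.2, -1.9, -7.6]
finger_gap: 11.0
grasp_force: 119.4
```

Call:
jog_arm(
  series=[
    {"xyz":[0,0.2,0],"turn":[0,0,0]},
    {"xyz":[0,0.2,0],"turn":[0,0,0]},
    {"xyz":[0,-0.2,0],"turn":[0,0,0]},
    {"xyz":[0,0,0],"turn":[0,0,0]},
    {"xyz":[0,0,0],"turn":[0,0,0]},
  ],
)

```text
t: 13.78
ee_pos: [485.4, -210.5, 187.4]
eef_rot: [-3.139, 0.001, -3.002]
ft_force: [-0.5, -0.0, -6.6]
finger_gap: 11.1
grasp_force: 120.1
```

```bash
python3 - <<'E'
from h import *
o=ctrl.get_obs();print(o["ee_pos"],o["eef_rot"],o["ft_force"],o["finger_gap"])
a=cams.snapshot("wrist");look("wrist",["washer_a"]);b=cams.snapshot("scene");look("scene",["washer_a"])
cv2.imwrite("pics/s2.png",np.hstack([a[:,150:550],cv2.resize(b[140:300,160:320],(400,400))]))
E
```

```text
[ 485.40660329 -210.52138607  187.37372887] [-3.13910294e+00  5.65341215e-04 -3.00167847e+00] [-5.30947587e-01 -9.25919083e-04 -6.55481704e+00] 11.063315677768014
wrist washer_a 0.57 [ 393. -159.    6.]
wrist washer_a 0.49 [ 439. -217.  119.]
scene washer_a 0.63 [ 481. -208.   12.]
scene washer_a 0.42 [785. 160.  64.]
```

View pics/s2.png

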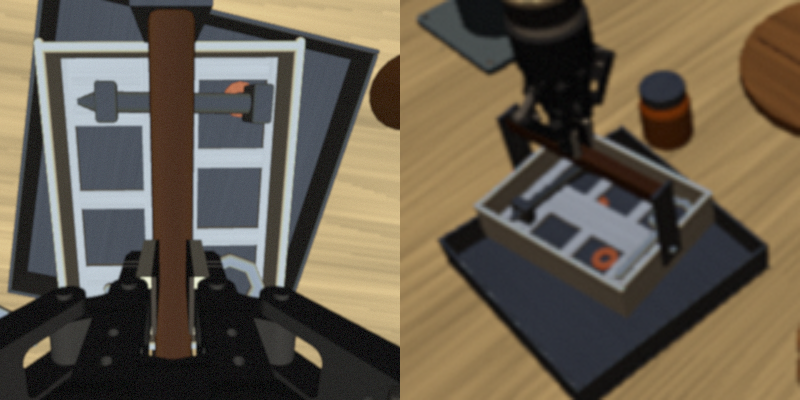

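Both washers are down in the tray: the wrist view puts one at z≈6 mm near (393,-159), and the scene view puts the other at z≈12 mm near (481,-208). Both bolts are still in the sieve. Lifting and taking it back.

Call:
jog_arm(
  series=[
    {"xyz":[0,0,-0.05],"turn":[0,0,0]},
    {"xyz":[0,0,-0.12],"turn":[0,0,0]},
    {"xyz":[0,0,-0.18],"turn":[0,0,0]},
    {"xyz":[0,0,-0.15],"turn":[0,0,0]},
    {"xyz":[0,0,-0.1],"turn":[0,0,0]},
  ],
)

```text
t: 14.4
ee_pos: [485.7, -209.4, 262.0]
eef_rot: [-3.139, 0.003, -3.0]
ft_force: [0.2, -0.4, -6.4]
finger_gap: 11.6
grasp_force: 120.9
```

```bash
python3 - <<'E'
from h import *
o=ctrl.get_obs();print(o["ee_pos"],o["eef_rot"],o["ft_force"])
a=cams.snapshot("wrist");look("wrist",["washer_a"]);b=cams.snapshot("scene");look("scene",["washer_a"])
E
```

```text
[ 485.65554115 -209.42406411  262.0413577 ] [-3.13943983e+00  2.87642671e-03 -3.00031843e+00] [ 0.21155026 -0.41569813 -6.40052641]
wrist washer_a 0.65 [ 396. -160.    8.]
```

Call:
jog_arm(
  series=[
    {"xyz":[-0.004,0.025,0],"turn":[0,0,0]},
    {"xyz":[-0.008,0.05,0],"turn":[0,0,0]},
    {"xyz":[-0.012,0.075,0],"turn":[0,0,0]},
    {"xyz":[-0.016,0.1,0],"turn":[0,0,0]},
    {"xyz":[-0.02,0.125,0],"turn":[0,0,0]},
  ],
)

```text
t: 15.02
ee_pos: [485.5, -162.5, 258.3]
eef_rot: [3.141, -0.001, -3.001]
ft_force: [0.8, -0.3, -6.8]
finger_gap: 10.9
grasp_force: 120.8
```

Call:
jog_arm(
  series=[
    {"xyz":[-0.024,0.15,0],"turn":[0,0,0]},
    {"xyz":[-0.028,0.17,0],"turn":[0,0,0]},
    {"xyz":[-0.034,0.196,0],"turn":[0,0,0]},
    {"xyz":[-0.034,0.196,0],"turn":[0,0,0]},
    {"xyz":[-0.034,0.196,0],"turn":[0,0,0]},
  ],
)

```text
t: 15.43
ee_pos: [488.2, -50.7, 258.8]
eef_rot: [3.141, -0.0, -3.0]
ft_force: [0.2, -1.0, -6.3]
finger_gap: 11.4
grasp_force: 120.8
```

Call:
jog_arm(
  series=[
    {"xyz":[-0.034,0.196,0],"turn":[0,0,0]},
    {"xyz":[-0.034,0.196,0],"turn":[0,0,0]},
    {"xyz":[-0.034,0.196,0],"turn":[0,0,0]},
    {"xyz":[-0.034,0.196,0],"turn":[0,0,0]},
    {"xyz":[-0.034,0.196,0],"turn":[0,0,0]},
  ],
)

```text
t: 15.85
ee_pos: [491.4, 68.6, 258.8]
eef_rot: [3.141, -0.0, -2.999]
ft_force: [1.0, -0.2, -7.0]
finger_gap: 11.1
grasp_force: 120.8
```

Call:
jog_arm(
  series=[
    {"xyz":[-0.034,0.196,0],"turn":[0,0,0]},
    {"xyz":[-0.034,0.196,0],"turn":[0,0,0]},
    {"xyz":[-0.034,0.196,0],"turn":[0,0,0]},
    {"xyz":[-0.028,0.17,0],"turn":[0,0,0]},
    {"xyz":[-0.024,0.15,0],"turn":[0,0,0]},
  ],
)

```text
t: 16.27
ee_pos: [494.1, 179.4, 258.7]
eef_rot: [3.14, -0.001, -2.998]
ft_force: [-0.2, 0.2, -7.3]
finger_gap: 11.1
grasp_force: 120.8
```

Call:
jog_arm(
  series=[
    {"xyz":[-0.02,0.125,0],"turn":[0,0,0]},
    {"xyz":[-0.016,0.1,0],"turn":[0,0,0]},
    {"xyz":[-0.012,0.075,0],"turn":[0,0,0]},
    {"xyz":[-0.008,0.05,0],"turn":[0,0,0]},
    {"xyz":[-0.004,0.025,0],"turn":[0,0,0]},
  ],
)

```text
t: 16.68
ee_pos: [495.8, 223.0, 258.8]
eef_rot: [3.142, -0.0, -3.0]
ft_force: [0.1, 0.8, -7.3]
finger_gap: 11.5
grasp_force: 120.8
```

```bash
python3 - <<'E'
from h import *
o=ctrl.get_obs();print(o["ee_pos"],o["eef_rot"],o["ft_force"])
a=cams.snapshot("top");look("top",["washer_a","tray"]);b=cams.snapshot("scene");look("scene",["washer_a"]);w=cams.snapshot("wrist")
cv2.imwrite("pics/r1.png",np.hstack([cv2.resize(b[140:300,160:400],(480,320)),w[:320,150:470]]))
E
```

```text
[495.83750901 223.0244687  258.83527141] [ 3.14154653e+00 -4.20458875e-04 -2.99951494e+00] [ 0.05016265  0.79411513 -7.28132089]
top washer_a 0.56 [ 407. -159.   10.]
top washer_a 0.41 [ 481. -204.   11.]
top tray 0.68 [ 487. -218.    5.]
scene washer_a 0.48 [ 413. -154.   10.]
scene washer_a 0.46 [ 484. -207.    9.]
```

View pics/r1.png

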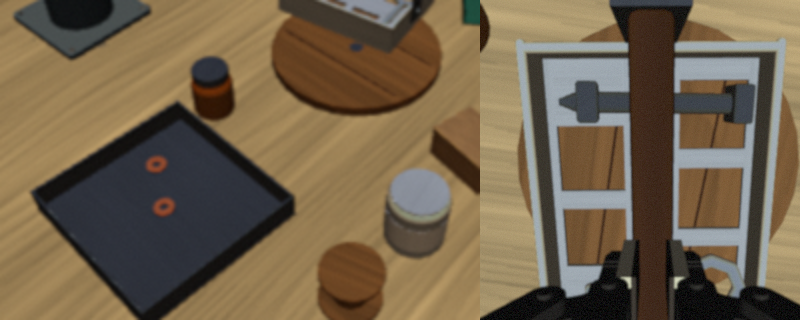

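Both washers lie in the tray and the bolts are in the sieve. Lowering.

Call:
jog_arm(
  series=[
    {"xyz":[0,0,0.1],"turn":[0,0,0]},
    {"xyz":[0,0,0.15],"turn":[0,0,0]},
    {"xyz":[0,0,0.15],"turn":[0,0,0]},
    {"xyz":[0,0,0.12],"turn":[0,0,0]},
    {"xyz":[0,0,0.1],"turn":[0,0,0]},
  ],
)

```text
t: 17.4
ee_pos: [495.7, 221.2, 183.1]
eef_rot: [-3.141, -0.002, -3.002]
ft_force: [0.4, -0.0, -7.6]
finger_gap: 11.2
grasp_force: 120.7
```

Call:
jog_arm(
  series=[
    {"xyz":[0,0,0.05],"turn":[0,0,0]},
    {"xyz":[0,0,0.04],"turn":[0,0,0]},
    {"xyz":[0,0,0.03],"turn":[0,0,0]},
    {"xyz":[0,0,0.01],"turn":[0,0,0]},
    {"xyz":[0,0,0],"turn":[0,0,0]},
  ],
)

```text
t: 17.82
ee_pos: [496.5, 222.1, 169.5]
eef_rot: [3.141, 0.001, -3.001]
ft_force: [1.1, 0.2, -7.0]
finger_gap: 11.3
grasp_force: 120.8
```

Call:
jog_arm(
  series=[
    {"xyz":[0,0,0.01],"turn":[0,0,0]},
    {"xyz":[0,0,0],"turn":[0,0,0]},
    {"xyz":[0,0,0],"turn":[0,0,0]},
    {"xyz":[0,0,0],"turn":[0,0,0]},
    {"xyz":[0,0,0],"turn":[0,0,0]},
  ],
)

```text
t: 18.23
ee_pos: [496.3, 222.2, 168.1]
eef_rot: [3.142, 0.0, -3.0]
ft_force: [0.9, 0.1, -7.1]
finger_gap: 11.6
grasp_force: 120.8
```

Call:
jog_arm(
  series=[
    {"xyz":[0,0,0.015],"turn":[0,0,0]},
    {"xyz":[0,0,0.01],"turn":[0,0,0]},
    {"xyz":[0,0,0],"turn":[0,0,0]},
    {"xyz":[0,0,0],"turn":[0,0,0]},
  ],
)

```text
t: 18.57
ee_pos: [496.5, 222.0, 165.1]
eef_rot: [-3.141, 0.001, -3.001]
ft_force: [-0.8, -0.4, -5.7]
finger_gap: 11.1
grasp_force: 121.2
```

Call:
jog_arm(
  series=[
    {"xyz":[0,0,0.01],"turn":[0,0,0]},
    {"xyz":[0,0,0],"turn":[0,0,0]},
    {"xyz":[0,0,0],"turn":[0,0,0]},
  ],
)

```text
t: 18.82
ee_pos: [496.5, 222.0, 165.0]
eef_rot: [-3.141, 0.002, -3.001]
ft_force: [-1.4, -2.0, 1.2]
finger_gap: 11.1
grasp_force: 122.7
```

```bash
python3 - <<'E'
from h import *
a=cams.snapshot("top");look("top",["turntable","sieve"])
E
```

```text
top turntable 0.89 [494. 146.  49.]
top turntable 0.53 [496. 204.  63.]
top sieve 0.96 [496. 201.  62.]
```

Call:
jog_arm(
  series=[
    {"xyz":[0,0,0],"turn":[0,0,0]},
    {"xyz":[0,0,0],"turn":[0,0,0]},
    {"xyz":[0,0,0],"turn":[0,0,0]},
    {"xyz":[0,0,0],"turn":[0,0,0]},
    {"xyz":[0,0,0],"turn":[0,0,0]},
  ],
  jaw=1,
  newtons=20,
)

```text
t: 19.38
ee_pos: [496.4, 222.5, 163.6]
eef_rot: [3.141, 0.0, -3.0]
ft_force: [-0.3, 0.2, -0.1]
finger_gap: 71.3
grasp_force: 0.0
```

Call:
jog_arm(
  series=[
    {"xyz":[0,0,0],"turn":[0,0,0]},
    {"xyz":[0,0,0],"turn":[0,0,0]},
    {"xyz":[0,0,0],"turn":[0,0,0]},
    {"xyz":[0,0,0],"turn":[0,0,0]},
    {"xyz":[0,0,0],"turn":[0,0,0]},
  ],
)

```text
t: 19.8
ee_pos: [496.2, 222.2, 163.6]
eef_rot: [3.142, 0.0, -3.0]
ft_force: [1.1, 0.4, -0.1]
finger_gap: 85.1
grasp_force: 0.0
```

Call:
jog_arm(
  series=[
    {"xyz":[0,0,-0.1],"turn":[0,0,0]},
    {"xyz":[0,0,-0.2],"turn":[0,0,0]},
    {"xyz":[0,0,-0.25],"turn":[0,0,0]},
    {"xyz":[0,0,-0.25],"turn":[0,0,0]},
    {"xyz":[0,0,-0.25],"turn":[0,0,0]},
  ],
)

```text
t: 20.22
ee_pos: [495.9, 222.1, 291.8]
eef_rot: [3.141, 0.001, -3.0]
ft_force: [1.5, 1.1, 0.6]
finger_gap: 85.5
grasp_force: 0.0
```

Call:
jog_arm(
  series=[
    {"xyz":[0,0,0],"turn":[0,0,0]},
    {"xyz":[0,0,0],"turn":[0,0,0]},
    {"xyz":[0,0,0],"turn":[0,0,0]},
    {"xyz":[0,0,0],"turn":[0,0,0]},
  ],
)

```text
t: 20.55
ee_pos: [495.7, 222.0, 288.3]
eef_rot: [-3.141, -0.002, -3.0]
ft_force: [-0.3, 0.5, -0.5]
finger_gap: 85.1
grasp_force: 0.0
```

```bash
python3 - <<'E'
from h import *
w=cams.snapshot("wrist");cv2.imwrite("pics/end.png",w)
print(ctrl.get_obs()["ee_pos"])
E
```

```text
[495.52853581 221.95144934 287.96353706]
```

View pics/end.png

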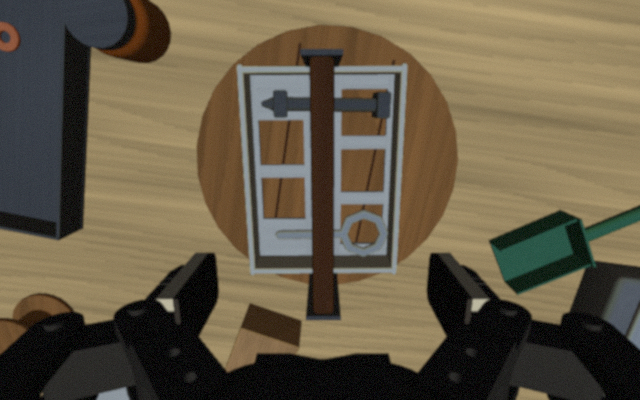

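The sieve stands upright, roughly centred on the platter (platter centre about (327,154), sieve about (322,165)), with both bolts inside and the gripper clear. Handing in.

```bash
python3 -c "
from workcell import ctrl;print(ctrl.finish_job())"
```

```text
the job is handed in; nothing more can be done
None
```

The job is handed in: both washers lie in the tray, and the sieve, with both bolts in it, is released upright near the middle of the turntable; no verdict came back.

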